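Take a temperature reading through the guard flap

TASK

Pick the thermometer wand up from the white slab, push its barrel in through the sprung flap at the front of the wire guard so that the flap rides up and over the nose, and hold it steady for about two seconds with the nose pointing at the middle of the conical flask (not the straight-sided beaker), touching neither vessel. Then draw it out so that the flap falls shut, and lay the wand back down flat on the slab, leaving everything else undisturbed.

Things in the scene. Friction and masses are not known exactly. Their poses are not given: they have to be found in the camera images.
- wand_grip (a point): Centre of the handle of the loose thermometer wand lying on the slab: grey box handle 90 mm long, 34 wide, 36 high, then a black round barrel 24 mm in diameter, 110 long, on the same axis. x points along the wand to its nose, z up. The handle reaches 50 mm behind this point and 40 mm ahead; the wand about balances here (0.13 to 0.21 kg).
- wand_nose (a point): Centre of the flat end of the wand's barrel, 150 mm ahead of wand_grip along the wand's x; the wand looks along this x axis.
- guard: Fixed heated plate in a steel wire guard, 230 mm deep (x), 240 wide (y), 175 high. Origin: bench level, middle of its front plane; x points inward, z up. The 4 mm front has an opening 60 to 153 mm above the bench and 92 mm to either side of the middle, closed by the flap but for a 15 mm slot below. The vessels stand inside side by side, 55 mm above the bench, some 150 mm behind the front.
- flap (a joint): Sprung aluminium flap in the guard's front, 178 mm wide, 75 mm long, 2 mm thick, hung from its top edge 150 mm above the bench. 0 = hanging shut, grows inward to 1.5 rad; falls shut by itself, about 1 N opens it.
- flap_edge (a point): Middle of the flap's lower edge (75 mm from the hinge line); shut, it is 75 mm above the bench in the front plane. With the barrel level at flask_mid's height this edge rides up on top of the barrel once the nose is about 62 mm past the front plane.
- flask_mid (a point): The point to aim at: on the axis of the loose amber conical flask, 40 mm above its foot (about 95 mm above the bench). Flask: 74 mm across at the foot, narrowing to a 30 mm neck, 100 mm high. It may be the left or the right vessel.
- beaker_mid (a point): On the axis of the loose amber straight-sided beaker (68 mm across, 74 mm high), 40 mm above its foot. Not to be measured.
- slab: Fixed white marble slab, 300 mm (x) by 280 mm (y), 12 mm thick; origin at the centre of its underside, on the bench.
- dish: Loose flat glass dish, 60 mm across, 14 mm high, standing on a near corner of the slab; origin at the centre of its underside. Leave it.
- vial: Loose small jar, 28 mm across, 50 mm high, on the bench between slab and guard; origin at the centre of its underside. Leave it.
- driver: Loose screwdriver lying on the bench in front of the guard, 160 mm long, under 35 mm thick. Leave it.
Things that resemble listed ones, but are neither listed nor needed, are in the scene too. What is shaped like the part that bears wand_grip but pink or yellow is not meant.

How it is judged:
On the way:
1. The barrel is through the flap (flap open, its lower edge behind the nose), the nose points at the middle of the conical flask (within 18 mm sideways and 18 mm up or down) and is held steady for 1.5 s (value of joint flap above 0.5 rad and x of flap_edge in the frame of wand_nose below 0 m and x of wand_nose in the frame of guard above 0.04 m and x of flask_mid in the frame of wand_nose above 0.03 m and y of flask_mid in the frame of wand_nose between -0.018 and 0.018 m and z of flask_mid in the frame of wand_nose between -0.018 and 0.018 m and linear speed of wand below 0.02 m/s and angular speed of wand below 0.15 rad/s), for 1.5 s.
At the end, for the whole second after the job is handed in: The flap is shut (under 0.08 rad), the wand is released and at rest, lying flat and right way up on the slab with its handle's centre over the slab, and the vessels and bystanders are where they were (value of joint flap below 0.08 rad and x of wand_grip in the frame of slab between -0.13 and 0.13 m and y of wand_grip in the frame of slab between -0.125 and 0.125 m and z of wand_grip in the frame of slab below 0.036 m and angle between wand_grip's own z axis and vertical below 0.12 rad and linear speed of wand below 0.02 m/s); the robot touches nothing.
It fails at once if the wand or the robot touches the flask or the beaker, or either is shifted more than 8 mm (contact force between any of wand, the arm and flask above 0.5 N or contact force between any of wand, the arm and beaker above 0.5 N or distance of any of flask_mid, beaker_mid from where it was at the start of the episode above 0.008 m).
It fails at once if the dish, vial or screwdriver is shifted more than 20 mm (distance of any of dish, vial, driver from where it was at the start of the episode above 0.02 m).
It also fails if it takes over 54 s, if anything falls off the work surface, if the arm or the gripper's body presses on something with over 40 N, if the wrist force passes 120 N, or if a joint passes its speed limit or range.

ROBOT

A 6-joint arm with a two-finger parallel gripper is mounted at the origin on the work surface. World frame = base frame: x ahead of the robot, y to its left, z up, the work surface at z = 0. Lengths are in m, angles in rad, forces in N, time in s.
With the tool pointing down it reaches from about 0.375 to 0.9 m from the base axis. Payload 3.1 kg.
Tool frame: the origin (TCP) lies at the very end of the fingers, on their centre line; the grasp point (between the pads) lies 19 mm behind it; x points along the fingers, y is the direction in which the jaws open and shut, and the axes are right-handed (so a half turn about x gives the same grasp; the last joint's range is limited). The gripper opens to 87 mm and grips with 3 to 60 N. Pads are 19 mm wide; open, the fingers measure 117 mm over their backs; the gripper's body (75 mm by 190 mm) begins 51 mm behind the grasp point.
Start: joints at [1.093, 0.527, 1.433, -0, 1.181, -0.178], TCP at [0.184, 0.597, 0.223] pointing down, gripper open.
Joint ranges: [-3.08, 3.08], [-0.75, 2.2], [0.22, 2.44], [-1.43, 4.57], [0, 2.65], [-2.85, 2.85]. Speed limits (rad/s): [2.79, 2.79, 3.14, 3.14, 3.14, 3.14].

INTERFACE

Orientations are given as a unit quaternion [x, y, z, w].
In Python, from rig import robot gives the robot as it stands.
- The arm moves only by the tool carry_out, never from a script. Its argument "commands" is a list that holds one entry, the list of rows, each a list of 5 numbers: the opening, from 0 (shut) to 1 (fully open), then the shift along the tool's x, y, z in mm, then the turn about the tool's x in degrees. In form: [[[hand, x, y, z, twist], ...]]. A call has 1 to 8 rows; each row shifts and turns the pose as measured when the row begins, along the tool's axes as they then stand; what a row does not reach is not made up. A row lasts 1/12 s, in which the tool goes at most 41.7 mm and 7.16 degrees, less where a joint would pass 70% of its speed; a pose out of reach is approached as far as the arm can. A call with a gripper value outside its range is refused whole. The fingers move at their own pace and stop on an object; "force" is the grip in N (left out, the last holds). Time passes only in rows, so rows that do not move let the fingers close. It gives the time, the measured TCP pose, the force and the opening at its end, in the units of the state.
- robot.get_obs(): the state, without advancing time (a new reading comes with each control period).
- robot.camera(name): name is "side" or "top"; returns the picture (480x640x3 uint8, red, green, blue); there is no depth.
- robot.camera_model(name): a dict with "fx", "fy", "cx", "cy" (pixels), "R" (3x3) and "t" (3): a world point X has camera coordinates R X + t. Camera axes: x right, y down, z forward; pixel columns grow to the right and rows downward; lengths in m; the calibration is good to about 2 mm. A picture is of the moment at which its call begins. camera_model takes no time and is no camera call.
- robot.hand_in(): hands the job in, once; it reports no verdict.
The state is a dict: "time": time; "q": joint angles; "joint_velocities": joint speeds; "joint_torque": joint torques, N m; "position": TCP position; "tool_rot": TCP orientation; "ft_force": force on the tool from outside, world axes, zero at the start; "moment": the same for the moment, N m; "grip_width": finger opening in m.
Only numpy, scipy, OpenCV 4.12 (cv2) and the standard library are available. Lean on these libraries where they do the work, as an engineer would, in place of code of your own. Each camera call takes 0.05 s, during which the arm holds its last target. There are 200 camera calls.

## Working session

There is one attempt and no reset: what is moved stays moved. The work goes in short steps, Python scripts to look and compute and a tool call to move; the robot and the scene stay as the last step left them, time stands still between calls to the robot, and variables do not carry over. Pictures are saved under pics/ and viewed, on a budget of 10 in all, crops included, one or two more only if the job needs it, and the job is handed in when it is done.

Besides the shell and the picture viewer there is one more tool, called after "Request:" as a command line: name --argument value ..., lists and objects as JSON in quotes. carry_out: Moves the arm, as the interface text tells. Its arguments: {"type":"object","properties":{"commands":{"type":"array"},"force":{"type":"number"}},"required":["commands"]}

```bash
ls; mkdir -p pics; python3 - <<'E'
from rig import robot
import cv2
o=robot.get_obs();print(o)
for n in("side","top"):
    cv2.imwrite(f"pics/{n}0.png",robot.camera(n)[:,:,::-1]);m=robot.camera_model(n);print(n,m)
E
```

```text
pics
{'time': 0.0, 'q': array([ 1.09348968e+00,  5.28435912e-01,  1.43389912e+00,  8.93267816e-06,
        1.18137618e+00, -1.78494306e-01]), 'joint_velocities': array([-0.0004197 , -0.00018035,  0.00074045, -0.00107988, -0.00070533,
       -0.00150482]), 'joint_torque': array([ 1.29413103e-03, -4.40036201e+01, -1.76591223e+01,  6.33790484e-02,
        5.81736490e-02, -1.62359333e-04]), 'position': array([0.18361888, 0.59666125, 0.22159122]), 'tool_rot': array([ 0.10454647,  0.69947278, -0.10596282,  0.6989848 ]), 'ft_force': array([-0.08602499,  0.19473114, -0.09564917]), 'moment': array([-0.01364692,  0.0458791 ,  0.00278563]), 'grip_width': 0.08722966191658713}
side {'fx': 507.10533535596875, 'fy': 507.10533535596875, 'cx': 314.6548195251993, 'cy': 243.9636694450791, 'R': array([[ 0.95165067, -0.30705656,  0.0087907 ],
       [-0.17332608, -0.56037067, -0.80990294],
       [ 0.25361206,  0.76922102, -0.58649803]]), 't': array([-0.50619299,  0.09075742,  1.10912684])}
top {'fx': 589.1405266207179, 'fy': 589.1405266207179, 'cx': 324.57283325979313, 'cy': 240.27172228835374, 'R': array([[-0.02146208, -0.99972318, -0.00964052],
       [-0.9925454 ,  0.02246312, -0.11978746],
       [ 0.11997086,  0.00699777, -0.99275275]]), 't': array([-0.15324933,  0.46539523,  1.46137206])}
```

View pics/side0.png

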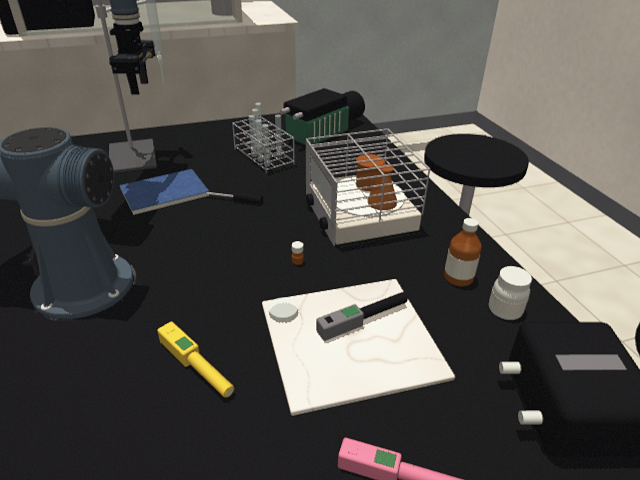

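View pics/top0.png

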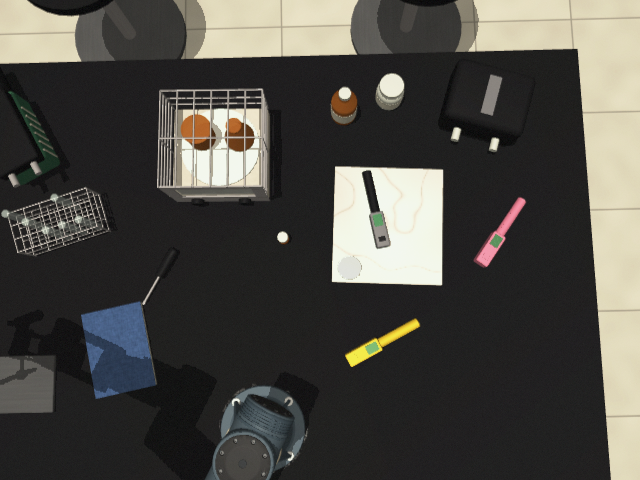

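Candidates for the wand: grey one on the slab, top (377,215) / side (345,318); pink one, top (498,233); yellow one, top (380,345). The grey one on the slab matches. Flask candidates: top (238,130) with a narrow neck, and top (197,130), wide. The amber bottle at top (344,105) is outside the guard. A close crop should confirm this.

```bash
cat > h.py <<'E'
import numpy as np,cv2
from rig import robot
M={n:robot.camera_model(n) for n in("side","top")}
def ray(n,p):
    m=M[n];R=np.array(m["R"]);t=np.array(m["t"])
    d=R.T@np.array([(p[0]-m["cx"])/m["fx"],(p[1]-m["cy"])/m["fy"],1]);return -R.T@t,d/np.linalg.norm(d)
def onz(n,p,z):
    c,d=ray(n,p);return c+d*(z-c[2])/d[2]
def tri(ps,pt):
    (a,u),(b,v)=ray("side",ps),ray("top",pt)
    s=np.linalg.lstsq(np.c_[u,-v],b-a,rcond=None)[0]
    p,q=a+u*s[0],b+v*s[1];return (p+q)/2,np.linalg.norm(p-q)
def proj(n,X):
    m=M[n];c=np.array(m["R"])@X+m["t"];return np.array([m["cx"]+m["fx"]*c[0]/c[2],m["cy"]+m["fy"]*c[1]/c[2]])
E
python3 - <<'E'
from h import *
s=cv2.imread("pics/side0.png");t=cv2.imread("pics/top0.png")
def crop(i,x,y,w,h,k):return cv2.resize(i[y:y+h,x:x+w],None,fx=k,fy=k,interpolation=cv2.INTER_CUBIC)
a=crop(s,300,120,140,130,2.857)[:300,:400];a=cv2.resize(s[120:250,295:435],(400,300*130*400//(140*300)))
a=cv2.resize(s[125:245,290:450],(400,300),interpolation=cv2.INTER_CUBIC) # 2.5x
b=cv2.resize(t[85:205,135:295],(400,300),interpolation=cv2.INTER_CUBIC)
c=cv2.resize(s[270:390,280:440],(400,300),interpolation=cv2.INTER_CUBIC)
d=cv2.resize(t[160:280,310:470],(400,300),interpolation=cv2.INTER_CUBIC)
cv2.imwrite("pics/c1.png",np.vstack([np.hstack([a,b]),np.hstack([c,d])]))
# green screen centroid + dark contour on slab
for n,i,box in(("side",s,(300,280,120,70)),("top",t,(340,165,70,90))):
    x,y,w,h=box;r=i[y:y+h,x:x+w].astype(int);B,G,R=r[...,0],r[...,1],r[...,2]
    g=(G>R*1.3)&(G>B*1.15)&(G>50);yy,xx=np.nonzero(g);print(n,"green",len(xx),xx.mean()+x,yy.mean()+y)
from scipy.spatial.transform import Rotation as Ro
print(Ro.from_quat(robot.get_obs()["tool_rot"]).as_matrix().round(4))
print(proj("side",np.array([.184,.597,.223])),proj("top",np.array([.184,.597,.223])))
E
```

```text
side green 119 349.97478991596637 310.9327731092437
top green 99 377.55555555555554 219.68686868686868
[[-9.000e-04  2.943e-01  9.557e-01]
 [-1.800e-03  9.557e-01 -2.943e-01]
 [-1.000e+00 -1.900e-03 -3.000e-04]]
[139.57252995  88.06830159] [-27.2544924 365.6449099]
```

View pics/c1.png

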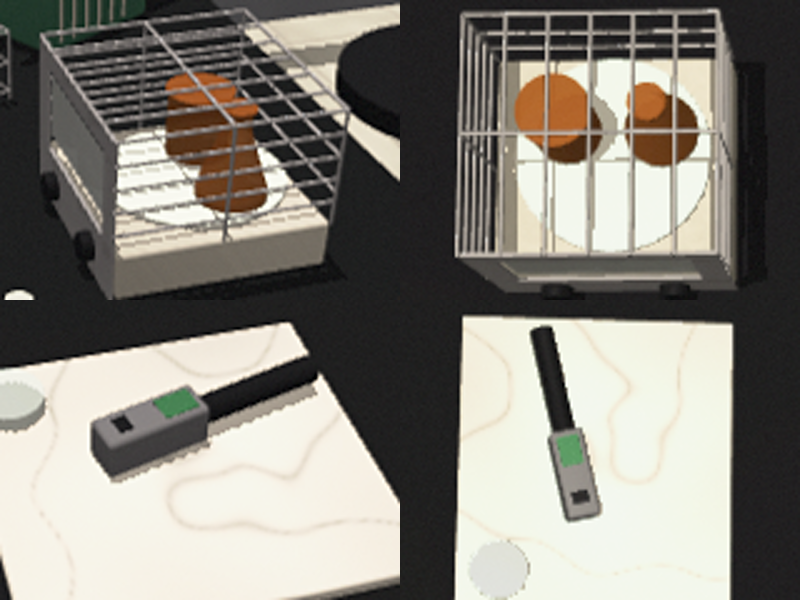

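The crop confirms both choices. The wand is the grey handle with green screen, black barrel and nose towards the guard (top nose at about (367,172)). The flask is the right-hand vessel: narrow mouth at top (234,125) and side (385,167). The beaker is on the left, at top (194,125). Next I measure.

```bash
cat > meas.py <<'E'
from h import *
s=cv2.imread("pics/side0.png");t=cv2.imread("pics/top0.png")
P,e=tri((349.97,310.93),(377.56,219.69));print("green",P.round(4),e)
L={}
for n,i,(x,y,w,h) in(("side",s,(355,285,60,45)),("top",t,(355,165,30,45))):
    m=(i[y:y+h,x:x+w].max(2)<50).astype(np.uint8)
    k,l,st,ce=cv2.connectedComponentsWithStats(m);j=1+np.argmax(st[1:,4])
    rc=cv2.minAreaRect(np.argwhere(l==j)[:,::-1].astype(np.float32)+np.float32([x,y]));bp=cv2.boxPoints(rc)
    E=[np.linalg.norm(bp[a]-bp[(a+1)%4]) for a in range(4)];a=int(np.argmin(E[:2]))
    L[n]=[(bp[a]+bp[a+1])/2,(bp[(a+2)%4]+bp[(a+3)%4])/2];L[n].sort(key=lambda p:p[1]);print(n,rc,L[n])
pl=[]
for n in L:
    c,d0=ray(n,L[n][0]);_,d1=ray(n,L[n][1]);nn=np.cross(d0,d1);nn/=np.linalg.norm(nn);pl.append((nn,nn@c))
ax=np.cross(pl[0][0],pl[1][0]);ax/=np.linalg.norm(ax);ax*=np.sign(ax[0])
print("axis",ax,"yaw",np.degrees(np.arctan2(ax[1],ax[0])))
for k in(0,1):
    c,d=ray("top",L["top"][k])
    # point on top ray in side plane
    q=c+d*(pl[0][1]-pl[0][0]@c)/(pl[0][0]@d);print("end",k,q.round(4), "at z.03",onz("top",L["top"][k],.03).round(4))
f=lambda u,v:(135+(u-400)/2.5,85+v/2.5)
g=lambda u,v:(290+u/2.5,125+v/2.5)
print("mouth tri",tri(g(237,105),f(648,101)),"z.155",onz("top",f(648,101),.155))
print("beaker top z.129",onz("top",f(553,110),.129),tri(g(202,88),f(553,110)))
print("foot L/R edge flask",onz("top",f(626,135),.06),onz("top",f(698,135),.06))
for a,b in((f(458,256),g(41,37)),(f(719,250),g(114,142)),(f(462,12),g(245,10)),(f(719,10),g(348,112))):
    print("guard z.175",onz("top",a,.175).round(4),"tri",tri(b,a)[0].round(4),tri(b,a)[1].round(4))
print("slab",[onz("top",p,.012).round(3) for p in((335,167),(443,169),(333,282),(442,285))])
print("vial",onz("top",(283,237),.05),"dish",onz("top",(349,267),.026))
print("driver",onz("top",(177,250),.015),onz("top",(145,303),.015))
E
python3 meas.py
```

```text
green [ 0.5077 -0.297   0.049 ] 0.0006368582777680605
side ((388.1829528808594, 300.1664123535156), (24.246353149414062, 56.86872100830078), 77.82854461669922) [array([415.97815, 294.1714 ], dtype=float32), array([360.38776, 306.16144], dtype=float32)]
top ((370.289794921875, 190.27503967285156), (39.93611526489258, 8.067008018493652), 77.19573211669922) [array([365.86444, 170.80353], dtype=float32), array([374.71515, 209.74655], dtype=float32)]
axis [ 0.97060288  0.16610342 -0.17418297] yaw 9.711196953118057
end 0 [ 0.6379 -0.2728  0.0305] at z.03 [ 0.638  -0.2729  0.03  ]
end 1 [ 0.5333 -0.2907  0.0493] at z.03 [ 0.5366 -0.2923  0.03  ]
mouth tri (array([0.7238399 , 0.04318174, 0.15839135]), np.float64(0.00045430163688215514)) z.155 [0.72517579 0.04366402 0.155     ]
beaker top z.129 [0.72698047 0.1396861  0.129     ] (array([0.72819411, 0.13913193, 0.12977855]), np.float64(0.0029380233969075317))
foot L/R edge flask [0.72135381 0.0813496  0.06      ] [0.71957984 0.00849579 0.06      ]
guard z.175 [0.5755 0.2163 0.175 ] tri [0.5767 0.2166 0.1734] 0.0018
guard z.175 [ 0.5754 -0.0246  0.175 ] tri [ 0.5732 -0.0245  0.178 ] 0.0033
guard z.175 [0.8094 0.2155 0.175 ] tri [0.8091 0.2154 0.1754] 0.0001
guard z.175 [ 0.8052 -0.0266  0.175 ] tri [ 0.8053 -0.0262  0.1732] 0.0012
slab [array([ 0.654, -0.194,  0.012]), array([ 0.642, -0.473,  0.012]), array([ 0.357, -0.182,  0.012]), array([ 0.343, -0.457,  0.012])]
vial [ 0.46970412 -0.06026286  0.05      ] dish [ 0.39299497 -0.22340811  0.026     ]
driver [0.44692403 0.21320409 0.015     ] [0.31427618 0.29295356 0.015     ]
```

Checks: the green screen triangulates to z=0.049 (the handle top should be 0.048), the guard corners give 0.232 x 0.241 m, and the flask axis is at (0.725, 0.044), 150 mm behind the front. These all agree with the text. I'll start the transit and refine the grip point at the same time.

Request:
carry_out --commands '[[[1, 0, 0, 0, -7], [1, 0, 0, 0, -7], [1, 0, 0, 0, -7], [1, 0, 0, 0, -7], [1, 0, -36, 12, 0], [1, 0, -36, 12, 0], [1, 0, -36, 12, 0], [1, 0, -36, 12, 0]]]'

```text
time: 0.77
position: [0.2576, 0.4664, 0.2171]
tool_rot: [-0.079, 0.704, 0.077, 0.701]
ft_force: [0.9, -0.2, 0.5]
grip_width: 0.087
```

```bash
cat > st.py <<'E'
from h import *
from scipy.spatial.transform import Rotation as Ro
import sys
def st(tgt=None,yaw=None):
    o=robot.get_obs();R=Ro.from_quat(o["tool_rot"]).as_matrix();p=np.array(o["position"])
    y=np.degrees(np.arctan2(R[1,2],R[0,2]))
    print("t",round(o["time"],2),"p",p.round(4),"yaw",y.round(2),"tilt",R[:2,0].round(4),"w",round(o["grip_width"],4),"F",np.round(o["ft_force"],2),"q",np.round(o["q"],2))
    if tgt is not None: print("tool delta mm",(R.T@(np.array(tgt)-p)*1e3).round(1))
    if yaw is not None: print("twist",(y-yaw).round(2))
if __name__=="__main__":
    a=[float(v) for v in sys.argv[1:]]
    st(a[:3] if len(a)>2 else None,a[3] if len(a)>3 else None)
E
python3 st.py .44 .15 .22 10.8
python3 - <<'E'
from h import *
t=cv2.imread("pics/top0.png");x,y,w,h=340,165,70,100
r=t[y:y+h,x:x+w].astype(int)
m=((r.max(2)<150)).astype(np.uint8)
k,l,s_,c=cv2.connectedComponentsWithStats(m);j=1+np.argmax(s_[1:,4]);P=np.argwhere(l==j)[:,::-1]+[x,y]
W=np.array([onz("top",p,.030) for p in P])[:,:2]
d=np.array([np.cos(np.radians(10.8)),np.sin(np.radians(10.8))]);
for _ in range(3):
    s=W@d;n=np.array([-d[1],d[0]]);v=W@n
    bins=np.arange(s.min()+.004,s.max()-.004,.004)
    mid=[( (b+.002),(v[(s>=b)&(s<b+.004)].min()+v[(s>=b)&(s<b+.004)].max())/2, np.ptp(v[(s>=b)&(s<b+.004)])) for b in bins]
    mid=np.array(mid);a,b=np.polyfit(mid[:,0],mid[:,1],1);d=d+a*n;d/=np.linalg.norm(d)
print("yaw",np.degrees(np.arctan2(d[1],d[0])),"len",np.ptp(W@d))
s=W@d;n=np.array([-d[1],d[0]]);v=np.median(mid[:,1])
print("nose",s.max()*d+v*n,"rear",s.min()*d+v*n,"widths mm",(mid[:,2]*1e3).round(0))
print("grip from nose",(s.max()-.150)*d+v*n)
# rear edge: bottom-rear vs top-rear (z .048)
Z=np.array([onz("top",p,.048) for p in P])[:,:2];print("rear at z.048 + .05",(((Z@d).min()+.05)*d+np.median(mid[:,1])*n))
E
```

```text
t 0.77 p [0.2576 0.4664 0.2171] yaw 12.62 tilt [-0.0044 -0.0028] w 0.087 F [ 0.95 -0.24  0.47] q [ 0.86  0.41  1.67  0.    1.07 -0.94]
tool delta mm [  -2.8 -348.6  108.8]
twist 1.82
yaw 10.819570028801643 len 0.20266333663706387
nose [ 0.63995508 -0.27239909] rear [ 0.44089445 -0.31044241] widths mm [34. 36. 36. 34. 36. 37. 34. 36. 36. 34. 36. 37. 34. 36. 36. 34. 37. 34.
 34. 36. 34. 31. 21. 23. 21. 22. 23. 22. 21. 23. 21. 22. 23. 22. 24. 24.
 21. 21. 24. 21. 21. 24. 21. 21. 24. 21. 21. 24. 21.]
grip from nose [ 0.4926216  -0.30055662]
rear at z.048 + .05 [ 0.48845767 -0.3013524 ]
```

Request:
carry_out --commands '[[[1, 0, -36, 12, 1.8], [1, 0, -36, 12, 0], [1, 0, -36, 12, 0], [1, 0, -36, 12, 0], [1, 0, -36, 12, 0], [1, 0, -36, 12, 0], [1, 0, -36, 12, 0], [1, 0, -36, 12, 0]]]'

```text
time: 1.43
position: [0.4095, 0.1884, 0.2156]
tool_rot: [-0.069, 0.707, 0.066, 0.701]
ft_force: [1.9, 1.2, -0.6]
grip_width: 0.0872
```

```bash
python3 st.py .49 -.301 .16 10.8
```

```text
t 1.43 p [0.4095 0.1884 0.2156] yaw 10.98 tilt [-0.0076 -0.0049] w 0.0872 F [ 1.95  1.17 -0.57] q [ 0.18  0.31  1.86 -0.    0.99 -1.58]
tool delta mm [  57.3 -495.6  -13.7]
twist 0.18
```

Request:
carry_out --commands '[[[1, 0, -38, -1, 0], [1, 0, -38, -1, 0], [1, 0, -38, -1, 0], [1, 0, -38, -1, 0], [1, 0, -38, -1, 0], [1, 0, -38, -1, 0], [1, 0, -38, -1, 0], [1, 0, -38, -1, 0]]]'

```text
time: 2.1
position: [0.4616, -0.1265, 0.2157]
tool_rot: [-0.068, 0.706, 0.066, 0.702]
ft_force: [0.8, 0.4, 0.0]
grip_width: 0.087
```

Request:
carry_out --commands '[[[1, 4, -38, -1, 0], [1, 6, -38, -1, 0], [1, 6, -38, -1, 0], [1, 6, -38, -1, 0], [1, 6, -25, -1, 0], [1, 4, -5, 0, 0], [1, 0, 0, 0, 0], [1, 0, 0, 0, 0]]]'

```text
time: 2.77
position: [0.4901, -0.3248, 0.1801]
tool_rot: [-0.064, 0.706, 0.062, 0.702]
ft_force: [0.1, -0.2, 0.3]
grip_width: 0.0869
```

```bash
python3 st.py .49 -.301 .07 10.8
```

```text
t 2.77 p [ 0.4901 -0.3248  0.1801] yaw 10.25 tilt [-0.005 -0.004] w 0.0869 F [ 0.1  -0.21  0.28] q [-0.77  0.53  1.57 -0.01  1.04 -2.52]
tool delta mm [110.   23.7   4.8]
twist -0.55
```

Request:
carry_out --commands '[[[1, 0, 12, 2.5, -0.5], [1, 10, 12, 2.5, 0], [1, 20, 0, 0, 0], [1, 25, 0, 0, 0], [1, 25, 0, 0, 0], [1, 15, 0, 0, 0], [1, 0, 0, 0, 0], [1, 0, 0, 0, 0]]]'

```text
time: 3.43
position: [0.4891, -0.2778, 0.0873]
tool_rot: [-0.071, 0.706, 0.073, 0.701]
ft_force: [0.4, 0.5, 0.5]
grip_width: 0.0872
```

```bash
python3 st.py .49 -.301 .018 10.8; python3 - <<'E'
from h import *
s=robot.camera("side")[:,:,::-1];t=robot.camera("top")[:,:,::-1]
a=cv2.resize(s[220:400,260:460],(400,360),interpolation=cv2.INTER_CUBIC);b=cv2.resize(t[130:310,300:500],(400,360),interpolation=cv2.INTER_CUBIC)
cv2.imwrite("pics/c2.png",np.hstack([a,b]))
E
```

```text
t 3.43 p [ 0.4891 -0.2778  0.0873] yaw 11.74 tilt [-0.0064  0.0026] w 0.0872 F [0.44 0.5  0.46] q [-0.71  0.64  1.7  -0.    0.81 -2.49]
tool delta mm [ 69.2 -23.1  -3.5]
twist 0.94
```

View pics/c2.png

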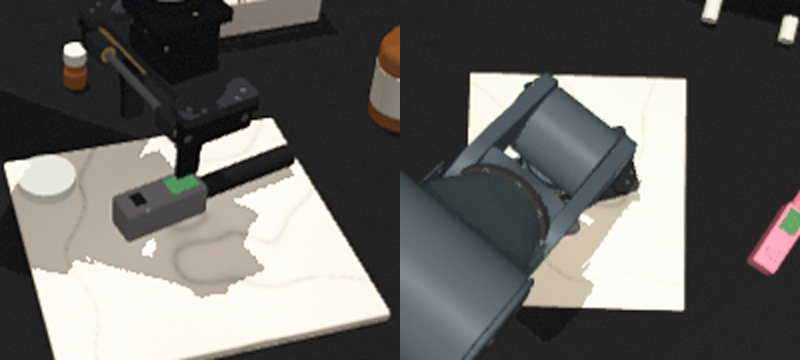

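Request:
carry_out --commands '[[[1, 0, -12, -2, 0.5], [1, 0, 0, 0, 0], [1, 0, 0, 0, 0], [1, 0, 0, 0, 0]]]'

```text
time: 3.87
position: [0.4928, -0.2936, 0.0927]
tool_rot: [-0.071, 0.703, 0.067, 0.704]
ft_force: [0.5, -0.9, 1.1]
grip_width: 0.0874
```

```bash
python3 st.py .49 -.301 .018 10.8
```

```text
t 3.87 p [ 0.4928 -0.2936  0.0927] yaw 11.22 tilt [ 0.0018 -0.005 ] w 0.0874 F [ 0.45 -0.85  1.06] q [-0.73  0.64  1.68 -0.    0.82 -2.5 ]
tool delta mm [74.7 -6.3 -4.2]
twist 0.42
```

```bash
cat > av.py <<'E'
from st import *
def av(n,tgt=None,yaw=None):
    P=[];Q=[]
    for i in range(n):
        if i: robot.camera("top")
        o=robot.get_obs();P.append(o["position"]);Q.append(o["tool_rot"])
    P=np.array(P);R=Ro.from_quat(Q).mean().as_matrix();p=P.mean(0);y=np.degrees(np.arctan2(R[1,2],R[0,2]))
    print("mean",p.round(4),"std",P.std(0).round(4),"yaw",y.round(2),"tilt",R[:2,0].round(4),"w",o["grip_width"],"F",np.round(o["ft_force"],2),"t",o["time"])
    if tgt is not None: print("delta",(R.T@(np.array(tgt)-p)*1e3).round(1))
    if yaw is not None: print("twist",(y-yaw).round(2))
    return P
if __name__=="__main__":
    a=[float(v) for v in sys.argv[1:]]
    P=av(int(a[0]),a[1:4] if len(a)>3 else None,a[4] if len(a)>4 else None)
    print(P.round(4).tolist() if len(P)<7 else "")
E
python3 av.py 6 .49 -.301 .018 10.8
```

```text
mean [ 0.4924 -0.2931  0.0923] std [0.0003 0.0004 0.0003] yaw 11.24 tilt [ 0.0009 -0.0041] w 0.08678585849349173 F [-1.16  0.62 -0.54] t 4.1167
delta [74.3 -7.  -3.9]
twist 0.44
[[0.4928, -0.2936, 0.0927], [0.4927, -0.2935, 0.0927], [0.4925, -0.2932, 0.0924], [0.4922, -0.2929, 0.0921], [0.4921, -0.2926, 0.0919], [0.492, -0.2925, 0.0918]]
```

Request:
carry_out --commands '[[[1, 5, -4, -2, 0.3], [1, 10, -2, -1, 0], [1, 12, 0, 0, 0], [1, 10, 0, 0, 0], [1, 6, 0, 0, 0], [1, 2, 0, 0, 0], [1, 0, 0, 0, 0], [1, 0, 0, 0, 0]]]'

```text
time: 4.78
position: [0.4889, -0.2997, 0.0405]
tool_rot: [-0.067, 0.705, 0.067, 0.703]
ft_force: [0.1, -0.1, 0.2]
grip_width: 0.0865
```

```bash
python3 av.py 4 .49 -.301 .018 10.8
```

```text
mean [ 0.489  -0.2998  0.0409] std [0.0002 0.0001 0.0003] yaw 10.89 tilt [-0.0023 -0.0014] w 0.08710359260136272 F [0.6  0.13 0.37] t 4.9333
delta [22.9 -1.4  0.8]
twist 0.09
[[0.4889, -0.2997, 0.0405], [0.4889, -0.2997, 0.0407], [0.4891, -0.2998, 0.0411], [0.4893, -0.2999, 0.0413]]
```

Request:
carry_out --commands '[[[1, 6, -1, 0, 0], [1, 6, 0, 0, 0], [1, 4, 0, 0, 0], [1, 2, 0, 0, 0], [1, 0, 0, 0, 0], [1, 0, 0, 0, 0]]]'

```text
time: 5.43
position: [0.4904, -0.3017, 0.0228]
tool_rot: [-0.069, 0.704, 0.066, 0.704]
ft_force: [0.7, 0.3, 0.7]
grip_width: 0.0871
```

```bash
python3 av.py 4 .49 -.301 .018 10.8
```

```text
mean [ 0.4904 -0.3017  0.0229] std [0.0001 0.0001 0.0001] yaw 10.92 tilt [ 0.0009 -0.0043] w 0.08682844496509094 F [0.8  0.14 0.36] t 5.5833
delta [ 4.9  0.8 -0.3]
twist 0.12
[[0.4904, -0.3017, 0.0228], [0.4904, -0.3017, 0.0228], [0.4905, -0.3017, 0.023], [0.4905, -0.3018, 0.0231]]
```

Request:
carry_out --commands '[[[1, 3.5, 0, 0, 0], [1, 0, 0, 0, 0], [0, 0, 0, 0, 0], [0, 0, 0, 0, 0], [0, 0, 0, 0, 0], [0, 0, 0, 0, 0], [0, 0, 0, 0, 0], [0, 0, 0, 0, 0]]]' --force 30

```text
time: 6.25
position: [0.4909, -0.3022, 0.0199]
tool_rot: [-0.069, 0.703, 0.065, 0.704]
ft_force: [-0.6, 0.1, -0.7]
grip_width: 0.055
```

Request:
carry_out --commands '[[[0, 0, 0, 0, 0], [0, 0, 0, 0, 0], [0, 0, 0, 0, 0], [0, 0, 0, 0, 0]]]'

```text
time: 6.58
position: [0.4909, -0.302, 0.02]
tool_rot: [-0.069, 0.703, 0.065, 0.704]
ft_force: [-0.5, 0.1, 0.1]
grip_width: 0.0341
```

```bash
python3 av.py 3 .49 -.301 .018 10.8
```

```text
mean [ 0.4909 -0.302   0.02  ] std [0. 0. 0.] yaw 10.92 tilt [ 0.002  -0.0052] w 0.03400165607825207 F [ 0.05 -0.31  0.48] t 6.6833
delta [ 2.   1.1 -0.7]
twist 0.12
[[0.4909, -0.302, 0.02], [0.4909, -0.3019, 0.02], [0.4908, -0.302, 0.02]]
```

Request:
carry_out --commands '[[[0, -8, 0, 0, 0], [0, -20, 0, 0, 0], [0, -30, 0, 0, 0], [0, -30, 0, -5, 3], [0, -25, 0, -10, 4], [0, -15, 0, -20, 3], [0, -5, 3, -25, 0], [0, 0, 10, -20, 0]]]'

```text
time: 7.35
position: [0.4119, -0.2946, 0.1599]
tool_rot: [-0.007, 0.706, 0.001, 0.708]
ft_force: [-0.0, -0.1, -1.7]
grip_width: 0.0338
```

```bash
python3 av.py 2 .395 .044 .16 0
```

```text
mean [ 0.4095 -0.2923  0.1594] std [0.0024 0.0023 0.0005] yaw 0.61 tilt [ 0.0002 -0.0056] w 0.03407269967332817 F [-3.7   3.2  -1.59] t 7.4
delta [ -2.4 336.4 -10.9]
twist 0.61
[[0.4119, -0.2946, 0.1599], [0.407, -0.29, 0.159]]
```

Request:
carry_out --commands '[[[0, 0, 20, -3, 0], [0, 0, 34, -3, 0], [0, 0, 36, 0, 0], [0, 0, 36, 0, 0], [0, 0, 36, 0, 0], [0, 0, 36, 0, 0], [0, 0, 36, 0, 0], [0, 0, 20, 0, 0]]]'

```text
time: 8.07
position: [0.397, -0.0328, 0.1607]
tool_rot: [-0.002, 0.706, -0.005, 0.708]
ft_force: [0.3, -0.6, -0.9]
grip_width: 0.0338
```

```bash
python3 av.py 2 .395 .044 .16 0
```

```text
mean [ 0.3965 -0.0316  0.1607] std [0.0005 0.0011 0.    ] yaw -0.24 tilt [ 0.0014 -0.0085] w 0.03382443288743913 F [-1.61  1.96 -1.73] t 8.1167
delta [ 0.1 75.6 -1.8]
twist -0.24
[[0.397, -0.0328, 0.1607], [0.396, -0.0305, 0.1607]]
```

Request:
carry_out --commands '[[[0, 0, 20, 0, 0], [0, 5, 22, -1, 0], [0, 12, 14, 0, 0], [0, 16, 6, 0, 0], [0, 16, 0, 0, 0], [0, 10, 0, 0, 0], [0, 4, 0, 0, 0], [0, 0, 0, 0, 0]]]'

```text
time: 8.78
position: [0.3975, 0.036, 0.0983]
tool_rot: [-0.005, 0.704, -0.002, 0.71]
ft_force: [-0.5, 0.2, -1.5]
grip_width: 0.0341
```

```bash
python3 av.py 4 .395 .044 .085 0;python3 - <<'E'
from h import *
s=robot.camera("side")[:,:,::-1];t=robot.camera("top")[:,:,::-1]
cv2.imwrite("pics/s3.png",s);cv2.imwrite("pics/t3.png",t)
a=cv2.resize(s[125:275,230:430],(400,300),interpolation=cv2.INTER_CUBIC);b=cv2.resize(t[80:280,120:320],(400,400),interpolation=cv2.INTER_CUBIC)
cv2.imwrite("pics/c3.png",np.hstack([np.vstack([a,0*a[:100]]),b]))
E
```

```text
mean [0.3979 0.0359 0.0988] std [0.0003 0.0001 0.0004] yaw 0.27 tilt [ 0.0101 -0.0102] w 0.03405517096647028 F [ 0.61 -0.1  -1.3 ] t 8.9333
delta [13.7  8.3 -3. ]
twist 0.27
[[0.3975, 0.036, 0.0983], [0.3977, 0.0359, 0.0987], [0.3981, 0.0358, 0.099], [0.3983, 0.0357, 0.0993]]
```

View pics/c3.png

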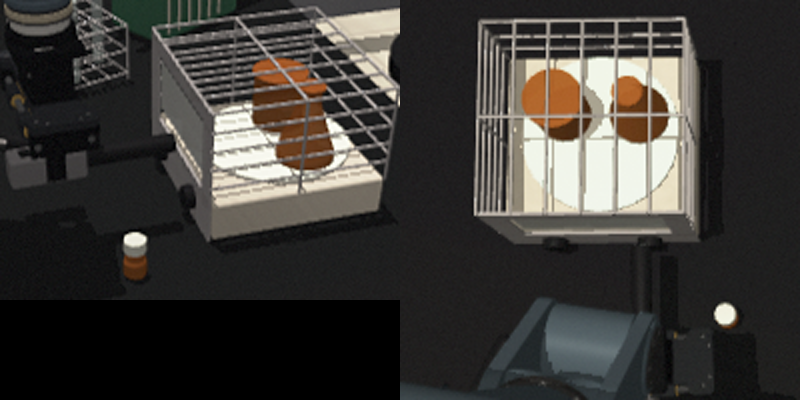

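The wand is held level, with its nose just in front of the flap: the barrel is at about top px (241,205), in line with the flask at (234,125) and (240,133). Flap is still shut.

Request:
carry_out --commands '[[[0, 5, 3, 0, 0.2], [0, 5, 3, 0, 0], [0, 2, 1, 0, 0], [0, 0, 0, 0, 0], [0, 0, 0, 0, 0]]]'

```text
time: 9.45
position: [0.3998, 0.0428, 0.0875]
tool_rot: [-0.004, 0.701, -0.004, 0.713]
ft_force: [-0.9, -0.4, -1.2]
grip_width: 0.0337
```

```bash
python3 av.py 4 .506 .044 .085 0;python3 - <<'E'
from h import *
t=robot.camera("top")[:,:,::-1];s=robot.camera("side")[:,:,::-1];cv2.imwrite("pics/t4.png",t);cv2.imwrite("pics/s4.png",s)
# barrel dark columns in top rows 203-218
for r in range(200,224,3):
    row=t[r,225:262].max(1);print(r,row.tolist())
E
```

```text
mean [0.3998 0.0427 0.0876] std [0.0001 0.     0.0001] yaw -0.02 tilt [ 0.016  -0.0112] w 0.033586861709716254 F [-0.51  0.3  -1.25] t 9.6
delta [  4.3   1.4 106.1]
twist -0.02
[[0.3998, 0.0428, 0.0875], [0.3998, 0.0428, 0.0875], [0.3998, 0.0427, 0.0876], [0.3999, 0.0427, 0.0877]]
200 [70, 72, 72, 73, 71, 70, 71, 71, 72, 70, 74, 72, 72, 62, 29, 28, 33, 32, 40, 43, 41, 32, 28, 23, 22, 15, 49, 65, 69, 69, 70, 70, 69, 69, 71, 70, 70]
203 [31, 32, 31, 32, 32, 30, 32, 32, 28, 26, 48, 31, 33, 34, 34, 26, 39, 21, 17, 15, 13, 19, 16, 16, 18, 18, 18, 21, 20, 27, 33, 31, 30, 28, 33, 35, 30]
206 [32, 31, 31, 29, 32, 31, 32, 33, 27, 27, 29, 33, 37, 37, 33, 31, 26, 24, 22, 35, 28, 30, 29, 27, 30, 31, 32, 33, 29, 31, 32, 32, 30, 34, 31, 32, 32]
209 [33, 32, 30, 34, 34, 30, 31, 33, 26, 22, 29, 33, 37, 38, 34, 31, 26, 24, 21, 32, 27, 30, 20, 19, 21, 21, 16, 25, 18, 20, 20, 30, 29, 31, 32, 32, 32]
212 [26, 32, 29, 32, 32, 32, 33, 30, 24, 26, 30, 36, 38, 40, 34, 29, 26, 21, 15, 28, 31, 29, 21, 18, 17, 18, 17, 18, 24, 18, 22, 29, 30, 29, 30, 30, 31]
215 [26, 32, 30, 29, 30, 31, 30, 32, 24, 26, 29, 33, 38, 43, 36, 29, 23, 23, 19, 32, 29, 32, 18, 24, 18, 16, 20, 17, 19, 17, 20, 30, 30, 29, 32, 30, 32]
218 [30, 30, 30, 33, 28, 29, 32, 32, 26, 25, 26, 32, 38, 39, 34, 28, 25, 21, 19, 28, 32, 28, 19, 24, 16, 17, 18, 22, 17, 17, 19, 31, 31, 30, 32, 31, 33]
221 [31, 33, 33, 31, 34, 32, 29, 30, 25, 27, 30, 33, 40, 41, 38, 28, 25, 21, 18, 29, 32, 31, 21, 19, 18, 21, 21, 18, 16, 21, 19, 32, 32, 30, 30, 32, 33]
```

Request:
carry_out --commands '[[[0, 2, 0, 8, 0], [0, 1, 0, 12, 0], [0, 0, 0, 12, 0], [0, 0, 0, 10, 0], [0, 0, 0, 6, 0], [0, 0, 0, 2, 0], [0, 0, 0, 0, 0]]]'

```text
time: 10.28
position: [0.4527, 0.0425, 0.085]
tool_rot: [-0.003, 0.702, -0.004, 0.712]
ft_force: [-2.3, 0.7, -1.8]
grip_width: 0.0338
```

```bash
python3 av.py 4 .506 .044 .082 0;python3 - <<'E'
from h import *
print(onz("top",(238.2,206),.10),onz("top",(238.2,221),.10))
E
```

```text
mean [0.452  0.0425 0.0849] std [0.0005 0.0001 0.    ] yaw -0.09 tilt [ 0.0132 -0.0109] w 0.03341803780328619 F [-0.46  0.18 -2.14] t 10.4333
delta [ 3.6  1.6 53.9]
twist -0.09
[[0.4527, 0.0425, 0.085], [0.4523, 0.0425, 0.0849], [0.4517, 0.0426, 0.0849], [0.4513, 0.0426, 0.0849]]
[0.54146166 0.04344049 0.1       ] [0.50470488 0.04358305 0.1       ]
```

Request:
carry_out --commands '[[[0, 1, 0, 6, 0], [0, 1, 0, 10, 0], [0, 1, 0, 12, 0], [0, 0, 0, 12, 0], [0, 0, 0, 8, 0], [0, 0, 0, 4, 0], [0, 0, 0, 0, 0], [0, 0, 0, 0, 0]]]'

```text
time: 11.1
position: [0.5056, 0.0429, 0.0813]
tool_rot: [-0.003, 0.704, -0.004, 0.71]
ft_force: [-0.0, 0.3, -1.7]
grip_width: 0.0341
```

```bash
python3 av.py 4 .506 .044 .082 0;python3 - <<'E'
from h import *
t=robot.camera("top")[:,:,::-1];s=robot.camera("side")[:,:,::-1];cv2.imwrite("pics/t5.png",t);cv2.imwrite("pics/s5.png",s)
a=cv2.resize(s[125:275,230:430],(400,300),interpolation=cv2.INTER_CUBIC);b=cv2.resize(t[80:280,120:320],(400,400),interpolation=cv2.INTER_CUBIC)
cv2.imwrite("pics/c5.png",np.hstack([np.vstack([a,0*a[:100]]),b]))
E
```

```text
mean [0.5053 0.0429 0.0813] std [0.0002 0.     0.    ] yaw -0.1 tilt [ 0.0086 -0.0101] w 0.033983718044862096 F [ 0.88  0.06 -3.15] t 11.25
delta [-0.7  1.1  0.7]
twist -0.1
[[0.5056, 0.0429, 0.0813], [0.5055, 0.0429, 0.0813], [0.5052, 0.0429, 0.0813], [0.505, 0.0429, 0.0813]]
```

View pics/c5.png

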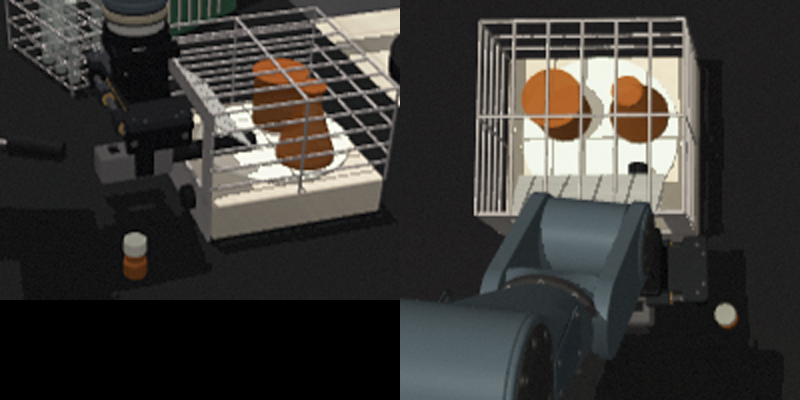

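The flap rides on top of the barrel. The nose shows ahead of the flap edge at top px (239,161), well short of the flask. Now hold.

Request:
carry_out --commands '[[[0, 0, 0, 0, 0], [0, 0, 0, 0, 0], [0, 0, 0, 0, 0], [0, 0, 0, 0, 0], [0, 0, 0, 0, 0], [0, 0, 0, 0, 0], [0, 0, 0, 0, 0], [0, 0, 0, 0, 0]]]'

```text
time: 12.02
position: [0.5052, 0.0428, 0.0816]
tool_rot: [-0.003, 0.704, -0.004, 0.711]
ft_force: [0.6, -0.2, -3.5]
grip_width: 0.0341
```

```bash
python3 av.py 34 .506 .044 .082 0;python3 - <<'E'
from h import *
n=onz("top",(239,161.5),.10);print(n)
print(onz("top",(239,168),.11))
E
```

```text
mean [0.5052 0.0428 0.0816] std [0. 0. 0.] yaw -0.11 tilt [ 0.0099 -0.0101] w 0.03343054095469924 F [ 1.48  0.45 -3.13] t 13.6667
delta [-0.4  1.2  0.8]
twist -0.11

[0.65181246 0.04105377 0.1       ]
[0.63305267 0.03958921 0.11      ]
```

```bash
python3 - <<'E'
from h import *
for X in([.655,.042,.085],[.655,.042,.095],[.655,.042,.105]): print(proj("side",np.array(X)),proj("top",np.array(X)))
s=cv2.imread("pics/s5.png");t=cv2.imread("pics/t5.png")
a=cv2.resize(s[165:225,320:400],(480,360),interpolation=cv2.INTER_NEAREST);b=cv2.resize(t[140:200,215:265],(300,360),interpolation=cv2.INTER_NEAREST)
cv2.imwrite("pics/c6.png",np.hstack([a,b]))
E
```

```text
[356.98653417 197.53565222] [239.54617936 161.78219822]
[357.2204734  194.03729303] [238.92312199 160.75523435]
[357.45661502 190.50599912] [238.29144988 159.71407111]
```

View pics/c6.png

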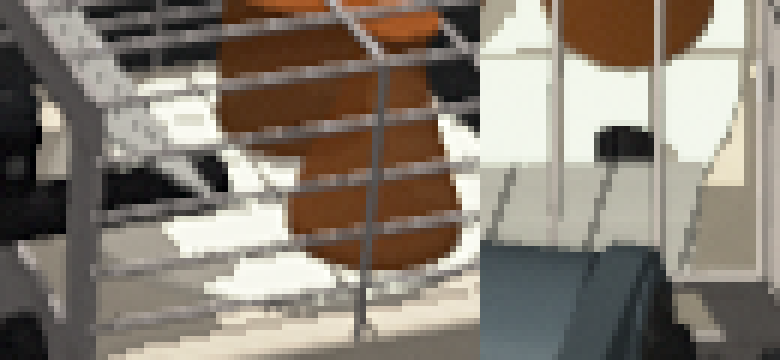

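The nose centre is at side px (358,194) and top px (239,161), which puts it at z≈0.095 and y≈0.042, within 3 mm of the aim. It held steady for over 2.4 s. Drawing out.

Request:
carry_out --commands '[[[0, 0, 0, -8, 0], [0, 0, 0, -14, 0], [0, 0, 0, -16, 0], [0, 0, 0, -16, 0], [0, 0, 0, -16, 0], [0, 0, 0, -12, 0], [0, 0, 0, -6, 0], [0, 0, 0, 0, 0]]]'

```text
time: 14.33
position: [0.4083, 0.0434, 0.0813]
tool_rot: [-0.003, 0.705, -0.004, 0.709]
ft_force: [0.8, 1.0, -1.7]
grip_width: 0.034
```

```bash
python3 av.py 3 .395 .044 .082 0
```

```text
mean [0.4094 0.0433 0.0814] std [0.0011 0.0001 0.    ] yaw -0.12 tilt [ 0.0077 -0.01  ] w 0.03397292912337573 F [ 0.41  0.02 -2.29] t 14.4333
delta [ -0.7   0.7 -14.4]
twist -0.12
[[0.4083, 0.0434, 0.0813], [0.4092, 0.0434, 0.0814], [0.4109, 0.0431, 0.0814]]
```

Request:
carry_out --commands '[[[0, -5, 0, -6, 0], [0, -14, 0, -6, 0], [0, -20, 0, -2, 0], [0, -20, 0, 0, 0], [0, -12, -8, 0, 0], [0, -4, -18, 0, 0], [0, 0, -30, 0, 0], [0, 0, -34, 0, 0]]]'

```text
time: 15.1
position: [0.4, -0.0452, 0.1635]
tool_rot: [-0.007, 0.7, -0.001, 0.714]
ft_force: [0.9, 0.8, -2.0]
grip_width: 0.0337
```

```bash
python3 st.py .485 -.31 .16 0
```

```text
t 15.1 p [ 0.4    -0.0452  0.1635] yaw 0.49 tilt [ 0.0187 -0.0114] w 0.0337 F [ 0.86  0.79 -2.03] q [-0.39  0.33  2.04 -0.01  0.74 -1.96]
tool delta mm [   8.1 -265.5   82.6]
twist 0.49
```

Request:
carry_out --commands '[[[0, 0, -36, 0, 0], [0, 0, -36, 0, 0], [0, 0, -36, 10, 0], [0, 0, -36, 15, 0], [0, 0, -30, 20, 0], [0, 0, -20, 15, 0], [0, 0, -10, 8, 0], [0, 0, 0, 0, 0]]]'

```text
time: 15.77
position: [0.4747, -0.2689, 0.1731]
tool_rot: [-0.009, 0.696, -0.007, 0.718]
ft_force: [0.1, -0.0, -1.6]
grip_width: 0.034
```

```bash
python3 av.py 4 .485 -.31 .022 0
```

```text
mean [ 0.4728 -0.2663  0.1726] std [0.0014 0.002  0.0004] yaw 0.19 tilt [ 0.0282 -0.0203] w 0.0335531751998791 F [-0.11  0.02 -1.47] t 15.9167
delta [151.8 -40.6   7.8]
twist 0.19
[[0.4747, -0.2689, 0.1731], [0.4736, -0.2675, 0.1729], [0.4721, -0.2653, 0.1724], [0.4711, -0.2638, 0.1721]]
```

Request:
carry_out --commands '[[[0, 5, -10, 4, 0], [0, 12, -16, 4, 0], [0, 20, -10, 2, 0], [0, 22, 0, 0, 0], [0, 20, 0, 0, 0], [0, 12, 0, 0, 0], [0, 6, 0, 0, 0], [0, 0, 0, 0, 0]]]'

```text
time: 16.58
position: [0.4807, -0.2948, 0.0719]
tool_rot: [-0.01, 0.7, 0.0, 0.714]
ft_force: [0.3, -0.5, -2.0]
grip_width: 0.0338
```

```bash
python3 av.py 4 .485 -.31 .022 0
```

```text
mean [ 0.4812 -0.2953  0.0729] std [0.0005 0.0005 0.0008] yaw 0.79 tilt [ 0.0225 -0.0147] w 0.033640685758723796 F [ 0.07  0.61 -0.95] t 16.7333
delta [ 51.2 -14.    2.4]
twist 0.79
[[0.4807, -0.2948, 0.0719], [0.4808, -0.2948, 0.0724], [0.4814, -0.2955, 0.0733], [0.482, -0.2961, 0.074]]
```

Request:
carry_out --commands '[[[0, 6, -3, 0, 0], [0, 10, 0, 0, 0], [0, 10, 0, 0, 0], [0, 8, 0, 0, 0], [0, 5, 0, 0, 0], [0, 2, 0, 0, 0], [0, 0, 0, 0, 0], [0, 0, 0, 0, 0]]]'

```text
time: 17.4
position: [0.4851, -0.3017, 0.0316]
tool_rot: [-0.013, 0.697, -0.002, 0.717]
ft_force: [-0.5, 0.7, -1.2]
grip_width: 0.0338
```

```bash
python3 av.py 3 .485 -.31 .022 0
```

```text
mean [ 0.4852 -0.3017  0.0317] std [0.0001 0.     0.0002] yaw 0.83 tilt [ 0.0293 -0.0211] w 0.0340340340084646 F [-0.08  0.11 -1.52] t 17.5
delta [ 9.9 -8.  -0.6]
twist 0.83
[[0.4851, -0.3017, 0.0316], [0.4851, -0.3017, 0.0316], [0.4853, -0.3018, 0.0319]]
```

Request:
carry_out --commands '[[[0, 4, 0, 0, 0], [0, 3, 0, 0, 0], [0, 1, 0, 0, 0], [0, 0, 0, 0, 0], [0, 0, 0, 0, 0]]]'

```text
time: 17.92
position: [0.4862, -0.3026, 0.0242]
tool_rot: [-0.013, 0.696, -0.003, 0.718]
ft_force: [-0.7, 0.2, -1.4]
grip_width: 0.0337
```

```bash
python3 av.py 3 .485 -.31 .022 0
```

```text
mean [ 0.4862 -0.3025  0.0242] std [0. 0. 0.] yaw 0.84 tilt [ 0.0313 -0.023 ] w 0.033616342361557215 F [-0.16 -0.32 -2.  ] t 18.0167
delta [ 2.4 -7.4 -1.4]
twist 0.84
[[0.4862, -0.3026, 0.0242], [0.4862, -0.3025, 0.0242], [0.4862, -0.3025, 0.0243]]
```

Request:
carry_out --commands '[[[0, 2.5, 0, 0, 0], [0, 0.5, 0, 0, 0], [0, 0, 0, 0, 0], [1, 0, 0, 0, 0], [1, 0, 0, 0, 0], [1, 0, 0, 0, 0], [1, 0, 0, 0, 0], [1, 0, 0, 0, 0]]]'

```text
time: 18.68
position: [0.4874, -0.3036, 0.0223]
tool_rot: [-0.014, 0.695, -0.004, 0.719]
ft_force: [0.2, -0.1, 0.1]
grip_width: 0.0591
```

Request:
carry_out --commands '[[[1, 0, 0, 0, 0], [1, 0, 0, 0, 0], [1, 0, 0, 0, 0], [1, 0, 0, 0, 0]]]'

```text
time: 19.02
position: [0.4875, -0.3037, 0.0225]
tool_rot: [-0.014, 0.695, -0.004, 0.719]
ft_force: [-0.0, -0.5, 0.3]
grip_width: 0.0837
```

```bash
python3 av.py 2
```

```text
mean [ 0.4875 -0.3037  0.0225] std [0. 0. 0.] yaw 0.84 tilt [ 0.0343 -0.0257] w 0.08477511968915853 F [-0.29  0.31  0.46] t 19.0667
[[0.4875, -0.3037, 0.0225], [0.4875, -0.3037, 0.0225]]
```

Request:
carry_out --commands '[[[1, -6, 0, 0, 0], [1, -15, 0, 0, 0], [1, -25, 0, 0, 0], [1, -30, 0, 0, 0], [1, -35, 0, 0, 0], [1, -35, 0, 0, 0], [1, -25, 0, 0, 0], [1, -10, 0, -10, 0]]]'

```text
time: 19.73
position: [0.4701, -0.2976, 0.2092]
tool_rot: [-0.012, 0.697, -0.002, 0.717]
ft_force: [-0.6, -0.1, 0.2]
grip_width: 0.0869
```

Request:
carry_out --commands '[[[1, 0, 20, -20, 0], [1, 0, 36, -10, 0], [1, 0, 36, -5, 0], [1, 0, 36, 0, 0], [1, 0, 36, 0, 0], [1, 0, 36, 0, 0], [1, 0, 36, 0, 0], [1, 0, 20, 0, 0]]]'

```text
time: 20.4
position: [0.4312, -0.0417, 0.2095]
tool_rot: [-0.014, 0.691, -0.012, 0.723]
ft_force: [0.8, -0.3, -0.4]
grip_width: 0.0872
```

```bash
python3 av.py 6; python3 - <<'E'
from h import *
s=robot.camera("side")[:,:,::-1];t=robot.camera("top")[:,:,::-1]
cv2.imwrite("pics/s7.png",s);cv2.imwrite("pics/t7.png",t)
cv2.imwrite("pics/c7.png",np.hstack([s[100:420,220:480],t[60:380,120:480]]))
E
```

```text
mean [ 0.432  -0.0428  0.2095] std [0.0011 0.0021 0.0001] yaw 0.23 tilt [ 0.0455 -0.0373] w 0.08730925160042105 F [ 1.01 -0.17 -0.1 ] t 20.65
[[0.4312, -0.0417, 0.2095], [0.4304, -0.0394, 0.2093], [0.4313, -0.0417, 0.2094], [0.4325, -0.0436, 0.2096], [0.4331, -0.0448, 0.2097], [0.4334, -0.0455, 0.2097]]
```

View pics/c7.png

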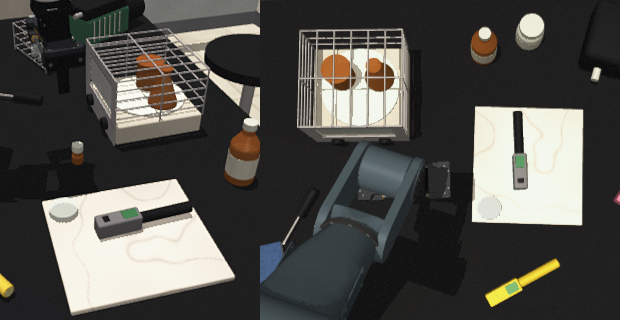

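The wand lies flat on the slab, the flap looks shut, and the dish, vial, driver and vessels look in place. A numeric check first, then hand in.

```bash
python3 - <<'E'
from h import *
G={}
for n,f in(("side","s7"),("top","t7")):
    i=cv2.imread(f"pics/{f}.png");i0=cv2.imread(f"pics/{n}0.png")
    x,y,w,h=(300,280,120,70) if n=="side" else (350,165,70,90)
    r=i[y:y+h,x:x+w].astype(int);g=(r[...,1]>r[...,2]*1.3)&(r[...,1]>r[...,0]*1.15)&(r[...,1]>50);q=np.argwhere(g)[:,::-1].mean(0)+[x,y];G[n]=q
    boxes={"guard":(305,130,125,110),"vial":(288,238,20,30),"dish":(268,300,34,24)} if n=="side" else {"vessels":(178,108,85,50),"guardfront":(150,180,60,26),"dish":(335,255,28,26)}
    for k,(x,y,w,h) in boxes.items():
        a,b=[np.float32(cv2.cvtColor(z[y:y+h,x:x+w],6)) for z in(i0,i)]
        print(n,k,"shift px",np.round(cv2.phaseCorrelate(a,b),3)[0] if False else cv2.phaseCorrelate(a,b),"meandiff",np.abs(a-b).mean().round(2))
print("green",tri(G["side"],G["top"]))
robot.hand_in()
E
```

```text
side guard shift px ((0.504415799364736, 0.0065676720594609606), 1.0003650371551513) meandiff 1.42
side vial shift px ((-0.16204539363910087, -0.5131854827255662), 0.8698220809300741) meandiff 12.57
side dish shift px ((0.007200947758224885, 0.013345331380410386), 1.0028830456237) meandiff 1.48
top vessels shift px ((0.002041215135093921, 0.021641394720401053), 0.9986075837612152) meandiff 0.75
top guardfront shift px ((0.01647066551643306, 0.5200217143144581), 1.0091463921982564) meandiff 1.21
top dish shift px ((-0.017463207243791246, 0.48690819753440273), 0.9974320892198586) meandiff 0.5
green (array([ 0.50413695, -0.30181809,  0.04912199]), np.float64(0.000677241162536786))
the job is handed in; nothing more can be done
```

I picked the wand up and pushed its barrel through the flap. It stayed aimed at the conical flask, the right-hand vessel, for about 2.5 s. I then drew it out, laid it back on the slab and handed the job in at about 20.7 s of the 54 s allowed. The hand-in gives no verdict.

- **During the hold:** the nose was measured at about (0.655, 0.042, 0.095) m. That is about 80 mm past the front and within about 3 mm of the aim. The arm pose did not visibly move, and the flap rode on the barrel behind the nose.
- **At the end:** the wand's screen was at z = 0.049 m, the same as at the start, so it lies flat on the slab and released. The guard front looks as it did before, so the flap is shut.
- **Other objects:** the vessels and dish moved less than 1 px between the first and last pictures. The vial also shifted less than 1 px, but its brightness changed, which I took to be the arm's shadow. I checked the driver only by eye.
- **Disagreements:**
  - My first barrel-axis fit in the side view was spoiled by dark background, so I used the top view and the screen height instead.
  - Repeated moves let the tool drift to about 0.03 rad of tilt. I judged this harmless.

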